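Index the sealed pot to the front and crack its lid

TASK

Turn the white turntable (the upright red-sleeved post is there to move it by), lid still shut, until it clicks in at the stop where its orange stripe meets the orange pointer on the grey stand. Then grip the blue lid's steel bar, break the lid free of its sticky seal without letting it fly open, and finish still holding it by the bar, steady, about 2 cm open at the front edge, with the turntable still at that stop. Leave the bottle, jar and beaker where they stand.

Things in the scene. Friction and masses are not known exactly. Their poses are not given: they have to be found in the camera images.
- stand: Round grey stand, 280 mm across, 30 mm high, fixed to the bench. Origin: centre of its underside, on the turntable's axis, z up. An orange pointer (20 mm wide, 24 mm high) sticks out from its -x side to 183 mm from the axis; the stand's yaw varies a little.
- turntable (a joint): Turntable about the stand's vertical axis. Rad, growing counter-clockwise from above, 0 when stripe and pointer line up. Sprung click stops at 0, 0.785, 1.571 (45, 90 degrees): within 0.06 it pulls itself in; leaving or entering one takes up to 1 N m (9 N at the post); elsewhere it turns freely and stays put. Range -0.2 to 1.75. Starts 37 to 92 degrees from 0: turn it clockwise.
- post_grip (a point): Point on the axis of the turning post, 175 mm above the bench, 115 mm from the turntable's axis. The post is a vertical steel rod of 14 mm diameter with a red sleeve of 16 mm diameter from 149 to 194 mm above the bench (the top). With the turntable at 0 it stands on the stand's +y side.
- lid (a joint): Lid of the pot. Rad: 0 shut, growing as the bar side rises, stop at 0.3; the front edge opens 174 mm per rad (2 cm is 0.115). A rubber seal holds it: seal and weight (about 0.45 kg) together take about 16 N up at the bar, peaking in the first 2 mm, gone after 8 mm, leaving 2 to 3 N. Let go, it falls shut.
- lid_bar: The lid's steel bar handle: level round bar, 12 mm diameter, 76 mm long, on two 10 mm posts 66 mm apart. Origin: middle of the bar, 172 mm above the bench, 33 mm above the lid's top, 58 mm from the turntable's axis, on the stripe's side. Its y axis runs along the bar, -x points outward; the hinge is 147 mm away to +x, 45 mm lower.
- lid_front (a point): Middle of the lid's front lower edge, below and outside the bar, 129 mm above the bench when shut. The lid is a blue disc, 170 mm across, 10 mm thick, top 139 mm above the bench; its level hinge is on the opposite side, 89 mm from the turntable's axis, 127 mm above the bench, parallel to the bar.
- amber_bottle: Bystander: amber bottle with black cap, 60 mm across, 135 mm high, standing beside the stand. Origin: centre of its underside.
- brown_jar: Bystander: dark brown jar, 64 mm across, 110 mm high, standing beside the stand. Origin: centre of its underside.
- beaker: Bystander: empty glass beaker, 72 mm across, 85 mm high, standing beyond the stand. Origin: centre of its underside.
- stripe (a point): Middle of the orange stripe (44 by 14 mm, radial) on the rim of the white turntable disc (270 mm across, top 47 mm above the bench), 112 mm from its axis. The disc carries an amber glass pot, 160 mm across, rim 122 mm above the bench, on its centre.

How it is judged:
By the outcome, as a careful person would: the job done as asked, in the order asked, and still so for the second after the job is handed in, while the arm keeps its last pose, push and grip.
It also fails if it takes over 54 s, if anything falls off the work surface, if the arm or the gripper's body presses on something with over 40 N, if the wrist force passes 120 N, or if a joint passes its speed limit or range.

ROBOT

A 6-joint arm with a two-finger parallel gripper is mounted at the origin on the work surface. World frame = base frame: x ahead of the robot, y to its left, z up, the work surface at z = 0. Lengths are in m, angles in degrees, forces in N, time in s.
With the tool pointing down it reaches from about 0.4 to 0.825 m from the base axis. Payload 7 kg.
Tool frame: the origin (TCP) lies midway between the tips of the shut fingers; the grasp point (between the pads) lies 19 mm behind it (hold_point_z is the distance from the TCP to the grasp point, in m); z points along the fingers, y is the line along which they close (so a half turn about z gives the same grasp; the last joint's range is limited). The gripper opens to 88 mm and grips with 3 to 60 N. Pads are 19 mm wide; open, the fingers measure 130 mm over their backs; the gripper's body (78 mm by 193 mm) begins 47 mm behind the grasp point.
Start: joints at [81.824, 20.546, 0.682, 0, -70.136, -16.507], TCP at [0.282, 0.613, 0.227] pointing down, gripper open.
Joint ranges: [-176.03, 176.03], [-82.01, 121.73], [-58.28, 71.71], [-173.87, 95.51], [-174.79, -0.11], [-173.66, 173.66]. Speed limits (degrees/s): [136.94, 136.94, 172.46, 180, 180, 180].

INTERFACE

Orientations are given as [roll, pitch, yaw] about the fixed x, y, z axes, in that order (R = Rz(yaw) Ry(pitch) Rx(roll)).
In Python, from plant import get_state, capture, close_job, hold_point_z gives the robot as it stands.
- The arm moves only by the shell command python3 -m inch 'ROWS' [FORCE]. ROWS is text: rows parted by semicolons, each of 5 numbers parted by spaces: the shift along the tool's x, y, z normalised to -1 to 1, where 1 is 0.15 m, then the turn about the tool's z normalised to -1 to 1, where 1 is 360 degrees, then the opening, from 0 (shut) to 1 (fully open). In form: tx ty tz spin grip; .... A call has exactly 8 rows; each row shifts and turns the commanded pose from where the row before left it, along the tool's axes as they then stand; what a row does not reach is not made up. A row lasts 1/8 s, in which the tool goes at most 62.5 mm and 10.7 degrees, less where a joint would pass 70% of its speed; a pose out of reach is approached as far as the arm can. A call with a number of a shift or a turn outside -1 to 1 is refused whole. A call with a gripper value outside its range is refused whole. The fingers move at their own pace and stop on an object; FORCE is the grip in N (left out, the last holds). Time passes only in rows, so rows that do not move let the fingers close, or fill a call up. It gives the time, the measured TCP pose, the force, the opening and the grip force at its end, in the units of the state.
- get_state(): the state, without advancing time (a new reading comes with each control period).
- capture(name): name is "scene" or "top" or "wrist"; returns a dict with "color" (384x512x3 uint8, blue, green, red), "mtx" (3x3 intrinsics, pixels), "R" (3x3) and "t" (3): a world point X has camera coordinates R X + t. Camera axes: x right, y down, z forward; pixel columns grow to the right and rows downward; lengths in m; the calibration is good to about 2 mm. A picture is of the moment at which its call begins. There is no depth.
- close_job(): hands the job in; it is judged then, once.
The state is a dict: "time_s": time; "joints": joint angles; "qd": joint speeds; "joint_torque": joint torques, N m; "tcp_pos": TCP position; "eef_rot": TCP orientation; "contact_force": force on the tool from outside, world axes, zero at the start; "moment": the same for the moment, N m; "gripper_width": finger opening in m; "gripper_force": force on a finger pad.
Only numpy, scipy, OpenCV 4.12 (cv2) and the standard library are available. Lean on these libraries where they do the work, as an engineer would, in place of code of your own. Each camera call takes 0.05 s, during which the arm holds its last target. There are 200 camera calls.

## Working session

There is one attempt and no reset: what is moved stays moved. The work goes in short steps, Python scripts to look and compute and a shell command to move; the robot and the scene stay as the last step left them, time stands still between calls to the robot, and variables do not carry over. Pictures are saved under pics/ and viewed, at most 10 in all, crops included, and the job is handed in when it is done.

```bash
mkdir -p pics; ls; python3 - <<'E'
from plant import get_state,capture,hold_point_z
import cv2
print(get_state(),hold_point_z)
for n in("scene","top"):
    c=capture(n);cv2.imwrite(f"pics/{n}0.png",c["color"]);print(n,c["mtx"].tolist(),c["R"].tolist(),c["t"])
E
```

```text
pics
{'time_s': 0.0, 'joints': array([ 8.18247161e+01,  2.05921556e+01,  6.33406250e-01, -1.89272048e-02,
       -7.01369727e+01, -1.65069460e+01]), 'qd': array([ 0.0052176 , -0.05354905, -0.0611013 , -0.07473215, -0.02688656,
        0.09397849]), 'joint_torque': array([ 1.28298463e-03, -5.82720029e+01,  2.93057102e+01,  6.99721277e+00,
        6.89860142e-03, -1.52816228e-04]), 'tcp_pos': array([0.28169563, 0.61286363, 0.22561553]), 'eef_rot': array([ 1.79903167e+02, -1.01407474e-02, -2.46886671e+01]), 'contact_force': array([ 1.1535008 ,  0.6783638 , -0.25377021]), 'moment': array([-0.00792653,  0.01533928,  0.00948262]), 'gripper_force': 0.0, 'gripper_width': 0.08770231570795844} 0.0188
scene [[498.7329599558577, 0.0, 257.8804577532349], [0.0, 498.7329599558577, 173.87797618314085], [0.0, 0.0, 1.0]] [[0.7032377335214488, 0.7109534006739107, 0.001397219316426686], [0.5474099018803265, -0.5402129957559952, -0.6391496839862357], [-0.4536508453370144, 0.45023902683634076, -0.7690810940586676]] [-0.44718878 -0.23154627  1.45904291]
top [[384.56740733175144, 0.0, 261.41495389274013], [0.0, 384.56740733175144, 192.64055296615928], [0.0, 0.0, 1.0]] [[0.04081100037241046, -0.9991665748229689, -0.0007861330292411027], [-0.9681250256466956, -0.03934848906446922, -0.24735729446476612], [0.2471202075209326, 0.01085597369561576, -0.9689240170776714]] [0.02031237 0.64363035 0.80628289]
```

View pics/scene0.png

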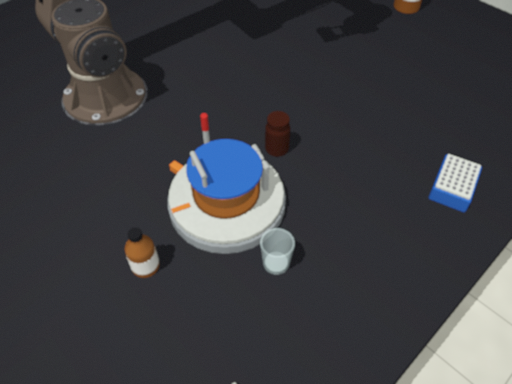

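View pics/top0.png

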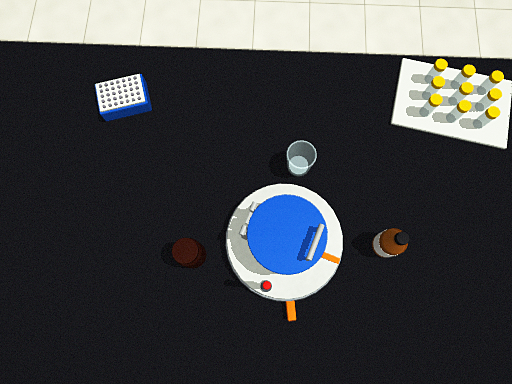

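The top view shows the red post top at about (266,286), the stripe at (331,258), the pointer at (291,310) and the bar around (316,242). The scene view shows the same items at (205,118), (181,208), (177,167) and (200,168). The bystanders are the jar (187,252), the beaker (300,158) and the bottle (392,242).

```bash
cat > h.py <<'E'
import cv2,numpy as np
from plant import get_state,capture
def ray(c,px):
    d=c["R"].T@np.linalg.inv(c["mtx"])@np.array([px[0],px[1],1.]);return -c["R"].T@c["t"],d
def plane(c,px,z):
    o,d=ray(c,px);return o+d*(z-o[2])/d[2]
def blobs(c,lo,hi,amin=15):
    m=cv2.inRange(cv2.cvtColor(c["color"],cv2.COLOR_BGR2HSV),np.array(lo),np.array(hi))
    n,l,s,ce=cv2.connectedComponentsWithStats(m)
    return [(s[i,4],ce[i],np.argwhere(l==i)[:,::-1]) for i in range(1,n) if s[i,4]>=amin]
def tri(c1,p1,c2,p2):
    o1,d1=ray(c1,p1);o2,d2=ray(c2,p2)
    s=np.linalg.lstsq(np.c_[d1,-d2],o2-o1,rcond=None)[0]
    a=o1+d1*s[0];b=o2+d2*s[1];return (a+b)/2,np.linalg.norm(a-b)
OR=((8,200,180),(16,255,255));RED=((0,200,120),(4,255,255));WH=((0,0,170),(179,40,255));BL=((105,150,80),(125,255,255))
E
python3 - <<'E'
from h import *
t=capture("top");s=capture("scene")
for n,c in(("top",t),("scene",s)):
    for k,(a,z) in dict(OR=(OR,.0475),RED=(RED,.194),BL=(BL,.139)).items():
        for b in blobs(c,*a): print(n,k,b[0],b[1].round(1),plane(c,b[1],z).round(4), b[2].min(0),b[2].max(0))
# disc: circle of white + lid circle in top
for nm,a,z in(("disc",WH,.047),("lid",BL,.139)):
    B=max(blobs(t,*a),key=lambda b:b[0] if 150<b[1][0]<380 else 0)
    hull=cv2.convexHull(B[2].astype(np.int32))[:,0]
    P=np.array([plane(t,p,z) for p in hull])[:,:2]
    A=np.c_[2*P,np.ones(len(P))];x=np.linalg.lstsq(A,(P**2).sum(1),rcond=None)[0]
    r=np.sqrt(x[2]+x[:2]@x[:2]);print(nm,x[:2].round(4),r.round(4),np.abs(np.linalg.norm(P-x[:2],axis=1)-r).max())
for b in blobs(t,*WH): print("W",b[0],b[1].round(1),plane(t,b[1],.172).round(4))
for nm,p,h in(("jar",(187,247),.11),("bottle",(402,238),.135),("beaker",(301,152),.085)): print(nm,plane(t,p,h).round(3))
E
```

```text
top OR 73 [330.8 257.8] [ 0.5029 -0.1187  0.0475] [322 252] [339 263]
top OR 87 [289.7 308.5] [ 0.3875 -0.0268  0.0475] [286 301] [294 319]
top RED 51 [266.3 284.8] [0.4344 0.0287 0.194 ] [263 281] [270 288]
top BL 604 [129.7 106.4] [0.8182 0.3544 0.139 ] [99 74] [151 120]
top BL 4783 [285.3 233.8] [ 0.5407 -0.0077  0.139 ] [247 195] [326 274]
scene BL 3251 [225.9 168. ] [ 0.5487 -0.013   0.139 ] [187 138] [261 197]
scene BL 580 [448.  196.9] [0.9353 0.2651 0.139 ] [428 155] [472 211]
scene BL 15 [478. 179.] [0.9547 0.3538 0.139 ] [476 172] [480 186]
disc [1.3294 0.0732] 0.7122 0.1052007887281885
lid [ 0.5421 -0.0106] 0.0838 0.000476588644552009
W 25350 [271.1  24.5] [1.0223 0.0396 0.172 ]
W 5936 [450.8 104.6] [ 0.8348 -0.3606  0.172 ]
W 953 [119.9  92.3] [0.8349 0.3673 0.172 ]
W 351 [299.2 161.5] [ 0.6899 -0.0312  0.172 ]
W 4974 [283.4 247.8] [ 0.5076 -0.0028  0.172 ]
W 160 [315.4 241.7] [ 0.5224 -0.0664  0.172 ]
jar [0.508 0.201 0.11 ]
bottle [ 0.542 -0.253  0.135]
beaker [ 0.744 -0.043  0.085]
```

```bash
python3 -m inch '.17 .2075 0 0 1;.17 .2075 0 0 1;.17 .2075 0 0 1;.17 .2075 0 0 1;.17 .2075 0 0 1;.17 .2075 0 0 1;.17 .2075 0 0 1;.17 .2075 0 0 1' 40
python3 -m inch '.17 .2075 0 0 1;.17 .2075 0 0 1;.17 .2075 0 0 1;.17 .2075 0 0 1;.17 .2075 0 0 1;.17 .2075 0 0 1;.17 .2075 0 0 1;0 0 0 -.013 1'
python3 - <<'E'
from h import *
s=get_state();print(s["tcp_pos"].round(4),s["eef_rot"].round(2),s["joints"].round(1))
t=capture("top");cv2.imwrite("pics/top1.png",t["color"])
ax=np.array([.5421,-.0106])
for b in blobs(t,*OR):
    for z in(.012,.024,.047):
        p=plane(t,b[1],z)[:2]-ax;print(b[1].round(1),z,np.linalg.norm(p).round(4),(np.degrees(np.arctan2(p[1],p[0]))%360).round(2))
for b in blobs(t,*RED): print(plane(t,b[1],.194).round(4))
E
```

```text
time_s: 1.2
tcp_pos: [0.3634, 0.3005, 0.2266]
eef_rot: [-180.0, 0.0, -24.7]
contact_force: [0.6, 0.4, 0.1]
gripper_width: 0.0879
gripper_force: 0.0
time_s: 2.2
tcp_pos: [0.4345, 0.0272, 0.2264]
eef_rot: [180.0, 0.0, -20.1]
contact_force: [-0.0, -0.5, 0.1]
gripper_width: 0.0876
gripper_force: 0.0
[0.4345 0.0272 0.2264] [ 1.7998e+02  2.0000e-02 -2.0110e+01] [ 29.7  -2.8 -27.7   0.  -65.1  40.2]
```

```bash
python3 -m inch '0 0 .117 0 1;0 0 .117 0 1;0 0 .117 0 1;0 0 .117 0 1;0 0 0 0 0;0 0 0 0 0;0 0 0 0 0;0 0 0 0 0' 40
python3 - <<'E'
from h import *
t=capture("top");t0=dict(t,color=cv2.imread("pics/top0.png"))
ax=np.array([.5421,-.0106])
for b in blobs(t0,*OR):
    for z in(.012,.024,.047):
        p=plane(t,b[1],z)[:2]-ax;print(b[1].round(1),z,np.linalg.norm(p).round(4),(np.degrees(np.arctan2(p[1],p[0]))%360).round(2))
    if b[1][1]>290:
        r=cv2.minAreaRect(b[2].astype(np.int32));print(r,[plane(t,q,.024).round(3).tolist() for q in cv2.boxPoints(r)])
s=get_state();print(s["gripper_width"],s["tcp_pos"])
E
```

```text
time_s: 3.25
tcp_pos: [0.4347, 0.0295, 0.1569]
eef_rot: [-180.0, -0.0, -20.0]
contact_force: [0.4, 0.9, 1.1]
gripper_width: 0.0535
gripper_force: 0.0
[330.8 257.8] 0.012 0.1198 252.49
[330.8 257.8] 0.024 0.1181 251.69
[330.8 257.8] 0.047 0.115 250.09
[289.6 309. ] 0.012 0.1581 186.72
[289.6 309. ] 0.024 0.1576 186.43
[289.6 309. ] 0.047 0.1564 185.87
((289.93035888671875, 309.733642578125), (18.107147216796875, 6.428038120269775), 84.80557250976562) [[0.403, -0.019, 0.024], [0.405, -0.034, 0.024], [0.365, -0.039, 0.024], [0.363, -0.024, 0.024]]
0.049122953956000276 [0.43464316 0.02946888 0.15677843]
```

```bash
python3 -m inch '0 0 0 0 0;0 0 0 0 0;0 0 0 0 0;0 0 0 0 0;0 0 0 0 0;0 0 0 0 0;0 0 0 0 0;0 0 0 0 0' 40
python3 -m inch '.0019 -.0535 0 .0111 0;.0019 -.0535 0 .0111 0;.0019 -.0535 0 .0111 0;.0019 -.0535 0 .0111 0;.0019 -.0535 0 .0111 0;.0019 -.0535 0 .0111 0;.0019 -.0535 0 .0111 0;.0019 -.0535 0 .0111 0'
python3 - <<'E'
from h import *
s=get_state();p=s["tcp_pos"][:2]-[.5421,-.0106];print(np.linalg.norm(p),np.degrees(np.arctan2(p[1],p[0])),s["contact_force"],s["gripper_width"])
E
```

```text
time_s: 4.3
tcp_pos: [0.4343, 0.0293, 0.1563]
eef_rot: [180.0, 0.0, -20.0]
contact_force: [-0.1, -0.7, 0.9]
gripper_width: 0.0149
gripper_force: 40.0
time_s: 5.3
tcp_pos: [0.4721, 0.0802, 0.1564]
eef_rot: [180.0, -0.1, -52.1]
contact_force: [2.2, -6.0, -1.0]
gripper_width: 0.0152
gripper_force: 40.0
0.11460170603163639 127.62678686206078 [ 2.21718855 -6.0484199  -0.95818839] 0.015221143575895397
```

```bash
python3 -m inch '.0019 -.0535 0 .0111 0;.0019 -.0535 0 .0111 0;.0019 -.0535 0 .0111 0;.0019 -.0535 0 .0111 0;.0019 -.0535 0 .0111 0;.0019 -.0535 0 .0111 0;.0019 -.0535 0 .0111 0;.0016 -.045 0 .0094 0'
python3 - <<'E'
from h import *
s=get_state();ax=np.array([.5421,-.0106]);p=s["tcp_pos"][:2]-ax;print(np.linalg.norm(p),np.degrees(np.arctan2(p[1],p[0])),s["contact_force"],s["eef_rot"])
for n in("top","scene"):
  c=capture(n);cv2.imwrite(f"pics/{n}2.png",c["color"])
  for b in blobs(c,*OR):
    for z in(.024,.047):
        p=plane(c,b[1],z)[:2]-ax;print(n,b[0],b[1].round(1),z,np.linalg.norm(p).round(4),(np.degrees(np.arctan2(p[1],p[0]))%360).round(2))
E
```

```text
time_s: 6.3
tcp_pos: [0.5284, 0.1028, 0.1563]
eef_rot: [179.8, -0.1, -83.4]
contact_force: [-15.4, -4.0, 13.6]
gripper_width: 0.015
gripper_force: 40.0
0.11425383999027855 96.88822937502648 [-15.37852866  -4.01859805  13.58761214] [ 1.79845303e+02 -1.23630956e-01 -8.34423379e+01]
top 100 [288.7 288.6] 0.024 0.1124 187.5
top 100 [288.7 288.6] 0.047 0.1124 186.7
top 83 [289.6 308.3] 0.024 0.1561 186.52
top 83 [289.6 308.3] 0.047 0.1551 185.95
```

View pics/scene2.png

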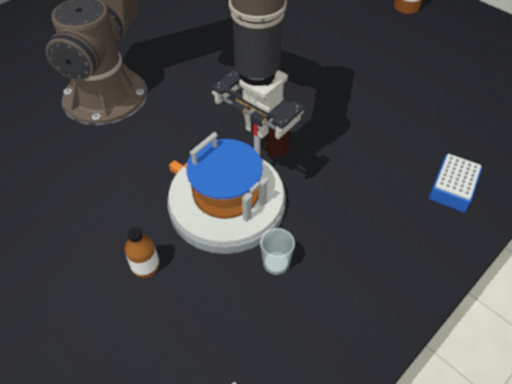

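The scene view shows the stripe by the pointer at about (177,167) and the gripper on the post at about (258,130). The bystanders haven't moved. I'll let it settle and recheck the forces.

```bash
python3 -m inch '0 0 0 0 0;0 0 0 0 0;0 0 0 0 0;0 0 0 0 0;0 0 0 0 0;0 0 0 0 0;0 0 0 0 0;0 0 0 0 0'
python3 - <<'E'
from h import *
ax=np.array([.5421,-.0106])
c=capture("top")
for b in blobs(c,*OR):
    p=plane(c,b[1],.047 if b[1][1]<300 else .027)[:2]-ax;print(b[1],np.linalg.norm(p).round(4),(np.degrees(np.arctan2(p[1],p[0]))%360).round(2))
E
```

```text
time_s: 7.4
tcp_pos: [0.5289, 0.1029, 0.1563]
eef_rot: [179.9, -0.1, -83.3]
contact_force: [-0.8, -7.1, 1.4]
gripper_width: 0.0155
gripper_force: 40.0
[288.44117647 288.31372549] 0.1118 186.41
[289.6741573  308.49438202] 0.1564 186.49
```

```bash
python3 -m inch '0 0 0 0 .6;0 0 0 0 .6;0 0 0 0 .6;0 0 0 0 .6;0 0 0 0 .6;0 0 0 0 .6;0 0 -.1 0 .6;0 0 -.13 0 .6'
python3 -m inch '0 0 -.13 0 .6;0 0 -.13 0 .6;0 0 0 0 .6;0 0 0 0 .6;0 0 0 0 .6;0 0 0 0 .6;0 0 0 0 .6;0 0 0 0 .6'
python3 - <<'E'
from h import *
ax=np.array([.5421,-.0106])
c=capture("top");cv2.imwrite("pics/top3.png",c["color"])
for b in blobs(c,*OR):
    p=plane(c,b[1],.047 if b[1][1]<300 else .027)[:2]-ax;print(b[0],b[1],np.linalg.norm(p).round(4),(np.degrees(np.arctan2(p[1],p[0]))%360).round(2))
s=capture("scene");cv2.imwrite("pics/scene3.png",s["color"])
E
```

```text
time_s: 8.45
tcp_pos: [0.5293, 0.1042, 0.1919]
eef_rot: [180.0, -0.0, -83.3]
contact_force: [-0.1, 0.6, -0.2]
gripper_width: 0.0529
gripper_force: 0.0
time_s: 9.45
tcp_pos: [0.5293, 0.1042, 0.2297]
eef_rot: [180.0, -0.0, -83.3]
contact_force: [0.3, -0.3, 0.8]
gripper_width: 0.0528
gripper_force: 0.0
98 [288.56122449 288.52040816] 0.1123 186.53
83 [289.59036145 308.61445783] 0.1567 186.41
```

View pics/top3.png

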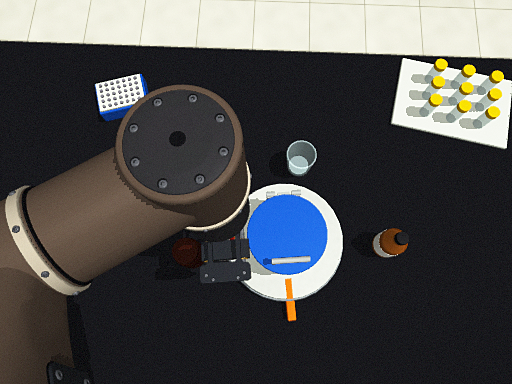

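The stripe at (289,289) and pointer at (290,309) form one line, so the turntable is at the stop. The bar runs roughly (265,262) to (310,260), and the bystanders are unmoved.

```bash
python3 - <<'E'
from h import *
c=capture("top");ax=np.array([.5421,-.0106])
g=c["color"][250:272,255:320];m=(cv2.cvtColor(g,cv2.COLOR_BGR2HSV)[...,1]<70)
n,l,s,ce=cv2.connectedComponentsWithStats(m.astype(np.uint8))
for i in range(1,n):
    if s[i,4]>20:
        q=ce[i]+[255,250];print(s[i],q,plane(c,q,.176).round(4))
w=get_state();p=np.array([.4845,-.0171])
print("geom",ax-.058*np.array([np.cos(np.radians(6.4)),np.sin(np.radians(6.4))]))
y=np.radians(w["eef_rot"][2]);d=p-w["tcp_pos"][:2];print(w["tcp_pos"],w["eef_rot"],(d@[np.cos(y),np.sin(y)]/.15,d@[np.sin(y),-np.cos(y)]/.15))
E
```

```text
[ 17   6  38   9 219] [290.35616438 259.65753425] [ 0.4846 -0.0169  0.176 ]
[  0   9  17  13 100] [259.92 267.36] [0.4673 0.0422 0.176 ]
[48  9 17 13 93] [314.29032258 267.47311828] [ 0.4714 -0.064   0.176 ]
geom [ 0.48446146 -0.0170652 ]
[0.52930867 0.10423451 0.22980633] [ 1.79994987e+02 -3.49745126e-03 -8.33261334e+01] (np.float64(0.7686983825917882), np.float64(0.3907083607450603))
```

```bash
python3 -m inch '.128 .065 0 .0008 .6;.128 .065 0 0 .6;.128 .065 0 0 .6;.128 .065 0 0 .6;.128 .065 0 0 .6;.128 .065 0 0 .6;0 0 0 0 .6;0 0 0 0 .6'
python3 -m inch '0 0 .1 0 .6;0 0 .1 0 .6;0 0 .1 0 .6;0 0 .1 0 .6;0 0 .08 0 .6;0 0 .03 0 .6;0 0 0 0 .6;0 0 0 0 .6' 50
python3 - <<'E'
from h import *
c=capture("wrist");cv2.imwrite("pics/wrist4.png",c["color"])
E
```

```text
time_s: 10.6
tcp_pos: [0.4842, -0.017, 0.23]
eef_rot: [-180.0, 0.0, -83.6]
contact_force: [0.3, -0.6, 0.7]
gripper_width: 0.0524
gripper_force: 0.0
time_s: 11.6
tcp_pos: [0.4845, -0.0167, 0.1538]
eef_rot: [-179.9, 0.0, -83.6]
contact_force: [0.2, 0.2, 0.4]
gripper_width: 0.0524
gripper_force: 0.0
```

View pics/wrist4.png

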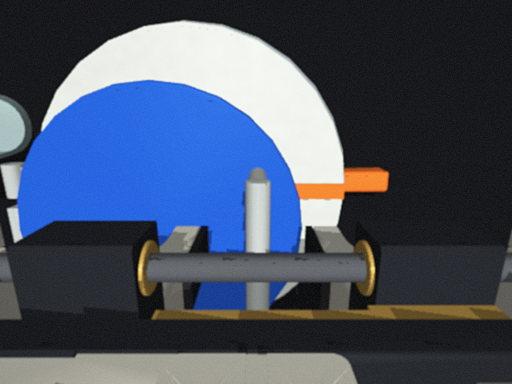

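The wrist view shows the bar (258,170–310) centred between the fingers at (185,265) and (330,265), with the stripe in line with the pointer. I'll grip the bar.

```bash
python3 -m inch '0 0 0 0 0;0 0 0 0 0;0 0 0 0 0;0 0 0 0 0;0 0 0 0 0;0 0 0 0 0;0 0 0 0 0;0 0 0 0 0' 50
python3 -m inch '0 0 0 0 0;0 0 0 0 0;0 0 -.002 0 0;0 0 -.002 0 0;0 0 -.002 0 0;0 0 -.002 0 0;0 0 0 0 0;0 0 0 0 0'
```

```text
time_s: 12.65
tcp_pos: [0.4839, -0.0168, 0.1534]
eef_rot: [180.0, -0.0, -83.6]
contact_force: [-1.5, -0.3, 1.1]
gripper_width: 0.0104
gripper_force: 50.0
time_s: 13.65
tcp_pos: [0.4842, -0.0168, 0.1545]
eef_rot: [-180.0, 0.0, -83.6]
contact_force: [2.3, -1.0, -5.5]
gripper_width: 0.0105
gripper_force: 50.0
```

```bash
python3 -m inch '0 -.001 -.003 0 0;0 -.001 -.003 0 0;0 -.001 -.003 0 0;0 -.001 -.003 0 0;0 -.001 -.003 0 0;0 -.001 -.003 0 0;0 -.001 -.003 0 0;0 -.001 -.003 0 0'
```

```text
time_s: 14.65
tcp_pos: [0.4849, -0.0166, 0.1572]
eef_rot: [179.9, 0.0, -83.6]
contact_force: [6.2, -0.7, -16.3]
gripper_width: 0.0109
gripper_force: 50.0
```

```bash
python3 -m inch '0 -.001 -.003 0 0;0 -.001 -.003 0 0;0 -.001 -.003 0 0;0 -.001 -.003 0 0;0 -.001 -.003 0 0;0 -.001 -.003 0 0;0 -.001 -.003 0 0;0 -.001 -.003 0 0'
```

```text
time_s: 15.65
tcp_pos: [0.486, -0.0165, 0.1602]
eef_rot: [179.9, 0.0, -83.6]
contact_force: [6.9, -1.4, -18.3]
gripper_width: 0.0104
gripper_force: 50.0
```

```bash
python3 - <<'E'
from h import *
c=capture("scene");cv2.imwrite("pics/scene5.png",cv2.resize(c["color"][100:250,130:330],(800,600),interpolation=cv2.INTER_CUBIC))
print(get_state()["contact_force"],get_state()["gripper_width"])
E
```

```text
[  6.2887865   -1.62412546 -14.58533496] 0.010593668933168963
```

View pics/scene5.png

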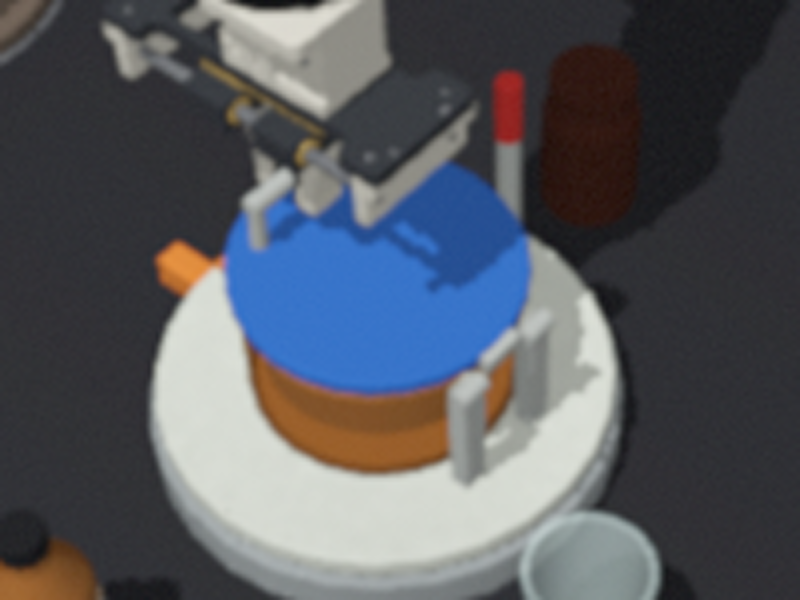

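The crop shows the bar's free end at (285,185) beside the fingers, with the stripe and pointer still in line at (195,262). I can't tell whether the lid has risen or the pads slid on the bar, so I'll measure the bar-end shift against the earlier picture.

```bash
cat > m.py <<'E'
from h import *
c=capture("scene");a=cv2.imread("pics/scene3.png");w=get_state()
def mt(x0,x1,y0,y1):
    T=cv2.resize(a[y0:y1,x0:x1],None,fx=8,fy=8,interpolation=cv2.INTER_CUBIC);r=8
    I=cv2.resize(c["color"][y0-12:y1+4,x0-6:x1+8],None,fx=8,fy=8,interpolation=cv2.INTER_CUBIC)
    R=cv2.matchTemplate(I,T,cv2.TM_CCOEFF_NORMED);_,v,_,l=cv2.minMaxLoc(R);return l[0]/8-6,l[1]/8-12,round(v,3)
def pr(X):
    q=c["mtx"]@(c["R"]@np.array(X)+c["t"]);return q[:2]/q[2]
u=np.array([np.cos(np.radians(6.4)),np.sin(np.radians(6.4))]);ax=np.array([.5421,-.0106]);t=np.array([-u[1],u[0]])
e=ax-.058*u-t*.034
def P(f,rad,z):# lid point after angle f
    x,h=.089+rad,z-.127;xr=x*np.cos(f)-h*np.sin(f);hr=h*np.cos(f)+x*np.sin(f)
    return np.r_[ax+.089*u-xr*u-t*.034,.127+hr]
print("barend px",pr(P(0,.058,.172)),"shift",mt(188,200,150,166))
for f in(0.02,.045,.08,.115): print(f,pr(P(f,.058,.172))-pr(P(0,.058,.172)))
for nm,im in(("before",a),("now",c["color"])):
    B=max(blobs(dict(color=im),*BL),key=lambda b:b[0])[2];print(nm,B[:,0].min(),[(B[B[:,1]==y,0].min()) for y in(155,160,165,170,175)])
for b in blobs(capture("top"),*OR):print(b[0],b[1].round(1))
print(w["tcp_pos"].round(4),w["contact_force"].round(1))
E
python3 m.py
```

```text
barend px [193.48844891 152.34358751] shift (0.125, -1.625, 0.978)
0.02 [ 0.17927537 -0.70995236]
0.045 [ 0.43346881 -1.57609383]
0.08 [ 0.84580174 -2.74762412]
0.115 [ 1.32433848 -3.86943225]
before 187 [np.int64(197), np.int64(187), np.int64(188), np.int64(187), np.int64(188)]
now 186 [np.int64(189), np.int64(187), np.int64(187), np.int64(187), np.int64(188)]
18 [289.8 289.5]
21 [289.8 315.5]
[ 0.4861 -0.0165  0.1606] [  6.1  -1.  -15.6]
```

```bash
python3 -m inch '0 -.0015 -.003 0 0;0 -.0015 -.003 0 0;0 -.0015 -.003 0 0;0 -.0015 -.003 0 0;0 -.0015 -.003 0 0;0 -.0015 -.003 0 0;0 -.0015 -.003 0 0;0 -.0015 -.003 0 0'
```

```text
time_s: 16.8
tcp_pos: [0.4874, -0.0164, 0.1641]
eef_rot: [179.9, 0.0, -83.6]
contact_force: [5.5, -0.6, -14.3]
gripper_width: 0.0105
gripper_force: 50.0
```

```bash
python3 -m inch '0 -.0013 -.003 0 0;0 -.0013 -.003 0 0;0 -.0013 -.003 0 0;0 -.0013 -.003 0 0;0 -.0013 -.003 0 0;0 -.0013 -.003 0 0;0 -.0013 -.003 0 0;0 -.0013 -.003 0 0'
```

```text
time_s: 17.8
tcp_pos: [0.4896, -0.0162, 0.1693]
eef_rot: [180.0, 0.0, -83.6]
contact_force: [-0.3, -2.7, -4.1]
gripper_width: 0.0107
gripper_force: 50.0
```

```bash
python3 -m inch '0 0 0 0 0;0 0 0 0 0;0 0 0 0 0;0 0 0 0 0;0 0 0 0 0;0 0 0 0 0;0 0 0 0 0;0 0 0 0 0'; python3 m.py
```

```text
time_s: 18.8
tcp_pos: [0.4894, -0.0163, 0.1688]
eef_rot: [180.0, -0.0, -83.6]
contact_force: [-3.7, -2.2, -2.8]
gripper_width: 0.0103
gripper_force: 50.0
barend px [193.48844891 152.34358751] shift (0.625, -3.5, 0.934)
0.02 [ 0.17927537 -0.70995236]
0.045 [ 0.43346881 -1.57609383]
0.08 [ 0.84580174 -2.74762412]
0.115 [ 1.32433848 -3.86943225]
before 187 [np.int64(197), np.int64(187), np.int64(188), np.int64(187), np.int64(188)]
now 186 [np.int64(187), np.int64(186), np.int64(187), np.int64(188), np.int64(189)]
25 [289.3 287.1]
26 [289.7 314.5]
[ 0.4894 -0.0162  0.1688] [-5.9  1.4 -0.7]
```

```bash
python3 -m inch '0 -.0005 -.002 0 0;0 -.0005 -.002 0 0;0 -.0005 -.002 0 0;0 -.0005 -.002 0 0;0 0 0 0 0;0 0 0 0 0;0 0 0 0 0;0 0 0 0 0'; python3 -m inch '0 0 0 0 0;0 0 0 0 0;0 0 0 0 0;0 0 0 0 0;0 0 0 0 0;0 0 0 0 0;0 0 0 0 0;0 0 0 0 0'; python3 m.py|head -1; python3 - <<'E'
from h import *
t=capture("top")["color"][180:330,180:380];s=capture("wrist")["color"]
cv2.imwrite("pics/fin.png",np.hstack([cv2.resize(t,(400,300)),cv2.resize(s,(400,300))]))
E
```

```text
time_s: 19.9
tcp_pos: [0.4901, -0.0163, 0.1703]
eef_rot: [-180.0, -0.0, -83.6]
contact_force: [-4.4, -1.4, -1.0]
gripper_width: 0.0108
gripper_force: 50.0
time_s: 20.9
tcp_pos: [0.4901, -0.0161, 0.1703]
eef_rot: [-180.0, -0.0, -83.6]
contact_force: [-6.5, -0.0, -0.3]
gripper_width: 0.0103
gripper_force: 50.0
barend px [193.48844891 152.34358751] shift (0.75, -3.875, 0.911)
```

View pics/fin.png

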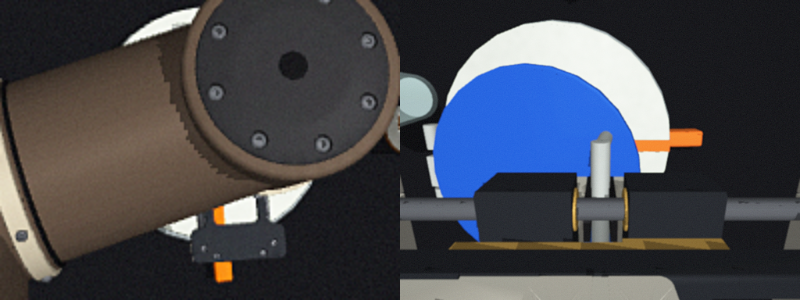

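The left half shows the stripe and pointer in line at (220,215) and (223,270). The right half shows the bar held between the pads at (600,210), with stripe and pointer in line at (652,145) and (687,138). The lid measures about 0.115 rad and is steady, so I'll hand it in.

```bash
python3 -c "
from plant import close_job
print(close_job())"
```

```text
the job is handed in; nothing more can be done
None
```

I've handed the job in: the turntable is at the pointer stop, and the lid is free of its seal and held steady by its bar at about 0.115 rad (2 cm open at the front); the bottle, jar and beaker were not touched, and it took about 21 s.

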